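# Stack and lock the spray-gun parts boxes

## Task

Lift the paint tin off the grey bottom box, keeping it upright, and stand it upright on a free patch of the cart top. Then stack the teal box on the grey one and the flat-lidded cream box with the orange lid on top of the teal one, every clasp at the same end, so that the pockets underneath drop fully home over the lugs of the lid below. Leave the two small cups and the green tape where they stand.

Things in the scene. Friction and masses are not known exactly. Their poses are not given: they have to be found in the camera images.
- bottom_lid (a point): centre of the lid face of the grey bottom box, screwed to the cart: 132 long (x) x 64 wide (y), lid face 38 above the cart, screw ears to 81 from the centre along x; black clasp at its -x end. On the lid two lugs 12 x 14 at x = -50, y = +-17.5 (clasp end), one 12 x 32 at x = +50, y = 0, all 7 high with stepped tops. z up.
- lug_box_center (a point): centre (23 above the underside) of the loose teal box: 132 long (x) x 64 wide (y) x 46 high from underside to lid face, lid shut, about 0.25 kg, black clasp at its -x end. Same lugs on its lid as the grey box; 3 pockets below, 9 deep, 2 mm wider than the lugs on each side (3.5 at their tops); turned end for end it does not drop over them. z up.
- flat_box_center (a point): centre (23 above the underside) of the loose cream box with flat orange lid, no lugs: 132 long (x) x 64 wide (y) x 46 high from underside to lid face, lid shut, about 0.25 kg, black clasp at its -x end; 3 pockets below, 9 deep, 2 mm wider than the lugs on each side (3.5 at their tops); turned end for end it does not drop over them. z up.
- tin_center (a point): centre (half-way up) of a small round paint tin, 62 in diameter, 62 high, about 0.18 kg, standing at first on the grey bottom box's lid between the lugs
- red_cup: small spray-gun cup, red, 73 in diameter, 120 high, standing loose; origin at the centre of its underside; must not be moved
- orange_cup: small spray-gun cup with yellow-orange lid and black collar, 73 in diameter, 120 high, standing loose; origin at the centre of its underside; must not be moved
- green_tape: roll of green tape lying flat, 68 in diameter, 16 high, loose; origin at the centre of its underside; must not be moved
- terminal (a point): foot, on the cart top, of the fixed colour terminal right of the work: pole and screen fill about +-170 along x and +-190 along y round this point, up to 443 high; keep the arm clear. Other fixed odds and ends (up to 152 high) stand along the far edge of the cart, beyond x = 0.73 m, and a flat knife lies at the near right

How it is judged:
By the outcome, as a careful person would: the job done as asked, in the order asked, and still so for the second after the job is handed in, with the robot touching nothing.
It also fails if it takes over 72 s, if anything falls off the work surface, if the arm or the gripper's body presses on something with over 40 N, if the wrist force passes 120 N, or if a joint passes its speed limit or range.

## Robot

A 7-joint arm with a two-finger parallel gripper is mounted at the origin on a cart in front of the work surface, level with it; the furniture and walls round the work are solid. World frame = base frame: x ahead of the robot, y to its left, z up, the work surface at z = 0. Lengths are in m, angles in rad, forces in N, time in s.
With the tool pointing down it reaches from about 0.425 to 0.825 m from the base axis. Payload 3.6 kg.
Tool frame: the origin (TCP) lies on the front face of the gripper's body, between the roots of the fingers; the fingertips stand 73 mm ahead of it and the grasp point (between the pads) lies 54 mm ahead of it; z points along the fingers, y is the direction in which the jaws open and shut (so a half turn about z gives the same grasp; the last joint's range is limited). The gripper opens to 85 mm and grips with 20 to 120 N. Pads are 22 mm wide; open, the fingers measure 114 mm over their backs; the gripper's body (76 mm by 85 mm) begins 54 mm behind the grasp point. The pads swing forward as they close: fully open they stand 13 mm farther back than shut.
Start: joints at [1.232, 0.615, -0.013, 1.423, 0.008, 1.103, -0.04], TCP at [0.2, -0.618, 0.304] pointing down, gripper open.
Joint ranges: [-3.12, 3.12], [-0.3, 2.06], [-1.34, 1.32], [0.26, 2.42], [-1.36, 4.5], [0.01, 1.98], [-2.84, 2.84]. Speed limits (rad/s): [2.79, 2.79, 3.14, 3.14, 3.14, 3.14, 3.14].

## Interface

Orientations are given as [roll, pitch, yaw] about the fixed x, y, z axes, in that order (R = Rz(yaw) Ry(pitch) Rx(roll)).
In Python, from bench import status, snapshot, camera_model, arm gives the robot as it stands.
- The arm moves only by the tool send_rows, never from a script. Its argument "increments" is a list of rows, each a list of 4 numbers: the shift along the tool's x, y, z in mm, then the turn about the tool's z in degrees. In form: [[tx, ty, tz, spin], ...]. A call has 1 to 20 rows; each row is the pose to reach, as a shift and turn from the pose commanded when the call began, along the tool's axes at that moment; what a row does not reach only later rows make up. A row lasts 1/12 s, in which the tool goes at most 41.7 mm and 7.16 degrees, less where a joint would pass 70% of its speed; a pose out of reach is approached as far as the arm can. A call with a gripper value outside its range is refused whole. "fingers" is the closure, from 0 (fully open) to 1 (shut), set as the call begins (left out, the last holds). The fingers move at their own pace and stop on an object; "force" is the grip in N (left out, the last holds). Time passes only in rows, so rows that repeat a pose let the fingers close. It gives the time, the measured TCP pose, the force and the opening at its end, in the units of the state.
- status.sense(): the state, without advancing time (a new reading comes with each control period).
- snapshot(name): name is "side" or "top"; returns the picture (400x640x3 uint8, red, green, blue); there is no depth.
- camera_model(name): a dict with "fx", "fy", "cx", "cy" (pixels), "position" and "attitude" of the camera in the world. Camera axes: x right, y up, looking along -z (the intrinsics and any distortion apply to the point x, -y, -z); pixel columns grow to the right and rows downward; lengths in m; the calibration is good to about 2 mm. A picture is of the moment at which its call begins. camera_model takes no time and is no camera call.
- arm.job_done(): hands the job in, once; it reports no verdict.
The state is a dict: "clock": time; "joint_positions": joint angles; "joint_velocities": joint speeds; "tau": joint torques, N m; "eef_pos": TCP position; "tool_rot": TCP orientation; "force": force on the tool from outside, world axes, zero at the start; "torque": the same for the moment, N m; "gripper_width": finger opening in m.
Only numpy, scipy, OpenCV 4.12 (cv2) and the standard library are available. Lean on these libraries where they do the work, as an engineer would, in place of code of your own. Each camera call takes 0.05 s, during which the arm holds its last target.

## Working session

There is one attempt and no reset: what is moved stays moved. The work goes in short steps, Python scripts to look and compute and a tool call to move; the robot and the scene stay as the last step left them, time stands still between calls to the robot, and variables do not carry over. Pictures are saved under pics/ and viewed, and the job is handed in when it is done.

Besides the shell and the picture viewer there is one more tool, called by a JSON object that holds its "method" and its "body". send_rows: Moves the arm, as the interface text tells. Its arguments: {"type":"object","properties":{"increments":{"type":"array"},"fingers":{"type":"number"},"force":{"type":"number"}},"required":["increments"]}

```bash
ls; mkdir -p pics
python3 - <<'E'
from bench import status, snapshot, camera_model, arm
import cv2
print(status.sense())
for n in ("side","top"):
    print(n,camera_model(n))
    cv2.imwrite(f"pics/{n}0.png",snapshot(n)[:,:,::-1])
E
```

```text
pics
{'clock': 0.0, 'joint_positions': array([ 1.23147408,  0.61593981, -0.01261614,  1.42489719,  0.0081326 ,
        1.10338925, -0.04036647]), 'joint_velocities': array([ 0.00119425, -0.00044578,  0.00127108, -0.00069235, -0.00236453,
       -0.00088066,  0.00080363]), 'tau': array([-4.79041114e-05, -4.69210839e+01,  2.59181941e-01, -1.71033776e+01,
        9.90305794e-03,  9.71395610e-03, -2.94493134e-05]), 'eef_pos': array([ 0.19986293, -0.61790796,  0.30272511]), 'tool_rot': array([-3.13901066e+00,  6.64976758e-05,  3.12936904e-01]), 'force': array([ 0.4524974 , -0.28157175,  0.93647586]), 'torque': array([-0.00572921,  0.02224273, -0.01656561]), 'gripper_width': 0.08528747474901521}
side {'fx': 515.4106163875106, 'fy': 515.4106163875106, 'cx': 323.69550372046837, 'cy': 192.25167194581337, 'position': array([-0.39900793,  0.45547259,  1.28042005]), 'attitude': array([ 0.70621308,  0.00552398, -2.05255002])}
top {'fx': 446.70726901836997, 'fy': 446.70726901836997, 'cx': 319.24482808747604, 'cy': 196.35206081325475, 'position': array([0.22994206, 0.00396698, 1.41443628]), 'attitude': array([ 0.19922588, -0.0037496 , -1.55936133])}
```

View pics/side0.png

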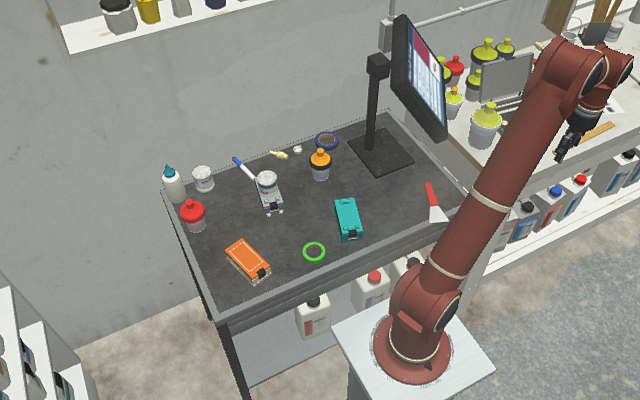

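View pics/top0.png

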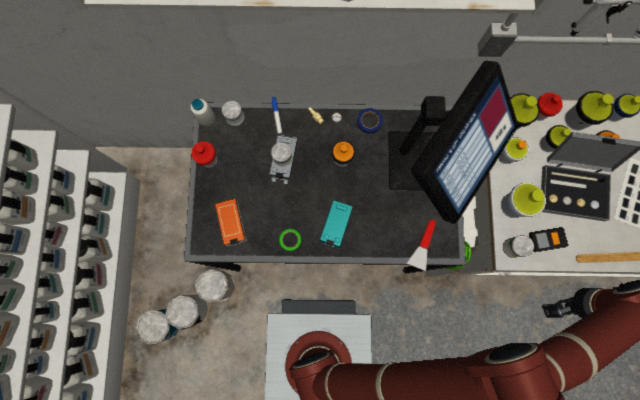

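```bash
cat > h.py <<'E'
import numpy as np, cv2
from scipy.spatial.transform import Rotation as R
from bench import status, snapshot, camera_model, arm
CM={n:camera_model(n) for n in("side","top")}
def ray(n,u,v):
    c=CM[n]; d=np.array([(u-c['cx'])/c['fx'],-(v-c['cy'])/c['fy'],-1.])
    return c['position'],R.from_euler('xyz',c['attitude']).as_matrix()@d
def onz(n,uv,z):
    p,d=ray(n,*uv); return p+d*(z-p[2])/d[2]
def tri(a,b):
    p,d=ray("side",*a); q,e=ray("top",*b)
    d=d/np.linalg.norm(d); e=e/np.linalg.norm(e)
    s=np.linalg.lstsq(np.c_[d,-e],q-p,rcond=None)[0]
    x,y=p+s[0]*d,q+s[1]*e
    return (x+y)/2,np.linalg.norm(x-y)
def proj(n,P):
    c=CM[n]; q=R.from_euler('xyz',c['attitude']).as_matrix().T@(np.array(P)-c['position'])
    return np.array([c['cx']+c['fx']*q[0]/-q[2],c['cy']+c['fy']*(-q[1])/-q[2]])
def crop(n,name,u0,v0,w,h,s):
    im=snapshot(n)[:,:,::-1][v0:v0+h,u0:u0+w]
    cv2.imwrite(f"pics/{name}.png",cv2.resize(im,None,fx=s,fy=s,interpolation=cv2.INTER_CUBIC))
E
python3 - <<'E'
from h import *
im=cv2.imread("pics/top0.png"); cv2.imwrite("pics/t0c.png",cv2.resize(im[90:265,185:385],None,fx=4*.85,fy=4*.85,interpolation=cv2.INTER_CUBIC))
im=cv2.imread("pics/side0.png"); cv2.imwrite("pics/s0c.png",cv2.resize(im[140:290,170:380],None,fx=3.6,fy=3.6,interpolation=cv2.INTER_CUBIC))
E
```

```text
(no output)
```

View pics/t0c.png

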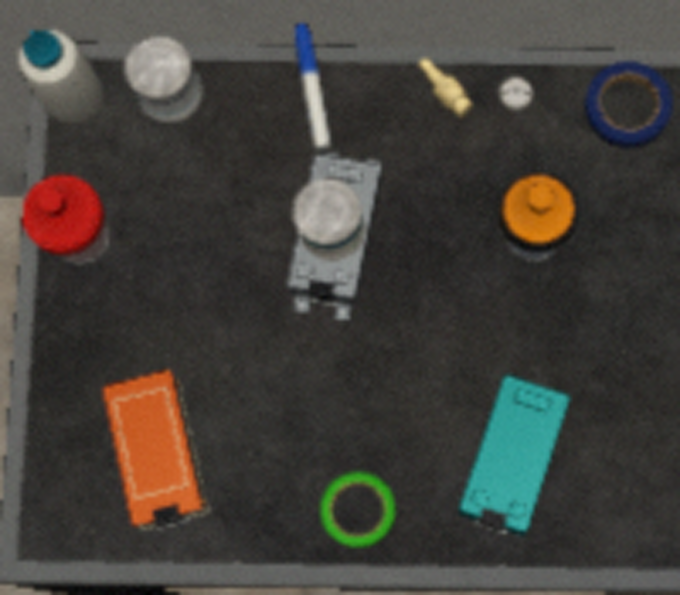

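View pics/s0c.png

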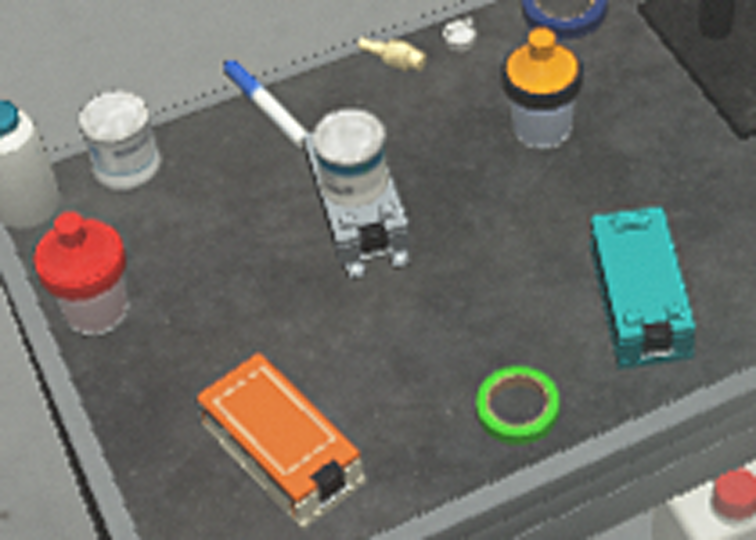

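Run:
```python
from h import *
for n in("top","side"):
    im=cv2.imread(f"pics/{n}0.png"); hsv=cv2.cvtColor(im,cv2.COLOR_BGR2HSV)
    for nm,lo,hi in(("orange",(5,150,90),(18,255,255)),("teal",(82,100,60),(98,255,255)),("green",(45,120,60),(75,255,255)),("red",(0,150,80),(4,255,255))):
        m=cv2.inRange(hsv,lo,hi); m=cv2.morphologyEx(m,cv2.MORPH_CLOSE,np.ones((5,5)))
        cs,_=cv2.findContours(m,0,2)
        for c in cs:
            x,y,w,h=cv2.boundingRect(c)
            if cv2.contourArea(c)<120 or not(180<x<400 and 90<y<290):continue
            (cx,cy),s,a=cv2.minAreaRect(c); hull=cv2.convexHull(c); 
            quad=cv2.approxPolyDP(hull,3,True)[:,0]
            print(n,nm,cv2.contourArea(c),(cx,cy),s,quad.tolist())
            z={"orange":.046,"teal":.046,"green":.016,"red":.11}[nm]
            print("   ",onz(n,(cx,cy),z).round(4),[onz(n,q,z)[:2].round(3).tolist() for q in quad])
```

```text
top orange 835.5 (229.0327911376953, 221.1393585205078) (42.65857696533203, 21.87325668334961) [[235, 199], [244, 238], [224, 244], [215, 204]]
    [0.4248 0.2797 0.046 ] [[0.495, 0.265], [0.373, 0.231], [0.354, 0.291], [0.478, 0.326]]
top orange 310.0 (343.0000305175781, 151.00001525878906) (19.798988342285156, 19.798988342285156) [[345, 141], [352, 146], [353, 153], [342, 161], [334, 156], [333, 148]]
    [ 0.6548 -0.0721  0.046 ] [[0.688, -0.079], [0.672, -0.101], [0.649, -0.104], [0.622, -0.069], [0.638, -0.043], [0.664, -0.04]]
top teal 843.0 (336.0500183105469, 222.8500213623047) (21.50348663330078, 43.323204040527344) [[333, 200], [352, 206], [339, 246], [320, 239]]
    [ 0.4234 -0.0509  0.046 ] [[0.495, -0.041], [0.477, -0.1], [0.352, -0.06], [0.373, -0.002]]
top green 371.0 (290.0, 239.5) (21.0, 22.0) [[294, 229], [300, 235], [300, 244], [294, 250], [286, 250], [279, 243], [280, 234]]
    [0.3734 0.092  0.016 ] [[0.407, 0.08], [0.388, 0.061], [0.36, 0.06], [0.341, 0.079], [0.34, 0.104], [0.362, 0.126], [0.39, 0.124]]
top red 405.5 (202.5, 152.5) (23.0, 23.0) [[205, 141], [21
[... 450 characters left out ...]
 orange 145.0 (320.0, 158.00001525878906) (16.970561981201172, 16.970561981201172) [[330, 157], [324, 165], [311, 161], [318, 148]]
    [ 0.6762 -0.0851  0.046 ] [[0.665, -0.117], [0.641, -0.082], [0.678, -0.052], [0.721, -0.101]]
side teal 891.0 (348.0, 219.00001525878906) (43.656410217285156, 22.79834747314453) [[353, 197], [362, 235], [342, 241], [334, 200]]
    [ 0.4091 -0.042   0.046 ] [[0.477, -0.098], [0.338, -0.049], [0.347, 0.013], [0.494, -0.04]]
side green 367.0 (313.0, 252.0) (20.0, 22.0) [[320, 243], [324, 248], [322, 259], [307, 261], [303, 247], [309, 242]]
    [0.3704 0.0965 0.016 ] [[0.389, 0.064], [0.368, 0.061], [0.337, 0.084], [0.351, 0.126], [0.4, 0.115], [0.408, 0.091]]
```

Run:
```python
from h import *
im=cv2.imread("pics/top0.png"); a=cv2.resize(im[125:190,255:310],None,fx=9,fy=9,interpolation=cv2.INTER_CUBIC)
cv2.imwrite("pics/tg.png",a)
im=cv2.imread("pics/side0.png"); a=cv2.resize(im[160:220,245:300],None,fx=9,fy=9,interpolation=cv2.INTER_CUBIC)
cv2.imwrite("pics/sg.png",a)
# terminal plate
for t in((388,133),(388,190)): print(onz("top",t,0))
for t in((347,150),(384,131),(413,158),(382,176)): print(onz("side",t,0))
print("term top?",tri((401,15),(497,63)),tri((446,138),(459,217)),tri((392,72),(420,183)))
```

```text
[ 0.73340086 -0.22438023  0.        ]
[ 0.53928818 -0.22068494  0.        ]
[ 0.70661168 -0.20690374  0.        ]
[ 0.72877748 -0.37323565  0.        ]
[ 0.56571672 -0.38931468  0.        ]
[ 0.54420874 -0.2502861   0.        ]
term top? (array([ 0.75924062, -0.41459265,  0.43493273]), np.float64(0.007087568519025425)) (array([ 0.41857079, -0.373964  ,  0.22516579]), np.float64(0.0022061272916672615)) (array([ 0.45476336, -0.19571803,  0.49880479]), np.float64(0.031915714436079386))
```

View pics/tg.png

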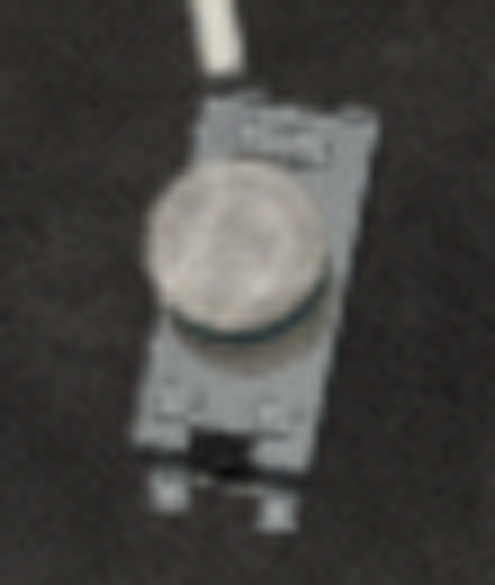

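View pics/sg.png

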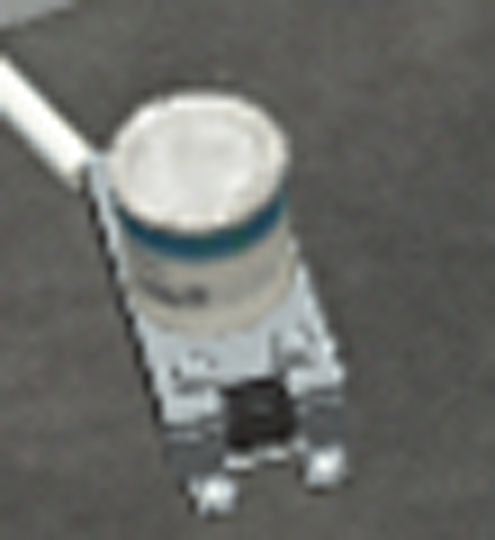

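Run:
```python
from h import *
for t in((418,180),(459,217),(517,122),(497,63)): print(t,onz("top",t,.443).round(3),onz("top",t,.22).round(3))
for t in((402,15),(392,72),(446,138),(441,85)): print(t,onz("side",t,.443).round(3),onz("side",t,.22).round(3))
g=lambda L,o:[(o[0]+u/9-.45,o[1]+v/9-.45) for u,v in L]
# grey: top view lid corners: farL farR nearR nearL ; z=.038
T=g([(205,100),(377,118),(305,470),(135,440)],(255,125))
S=g([(92,160),(288,185),(343,375),(163,418)],(245,160))
for t in T: print("T",onz("top",t,.038).round(4))
for t in S: print("S",onz("side",t,.038).round(4))
for a,b in zip(S,T): print(tri(a,b))
# ears (z~?)
for u in g([(170,492),(278,512)],(255,125)): print("earT",onz("top",u,.005).round(4))
for u in g([(213,492),(325,467)],(245,160)): print("earS",onz("side",u,.005).round(4))
# tin top
t=g([(238,247)],(255,125))[0]; s=g([(200,160)],(245,160))[0]
print("tin",onz("top",t,.1),onz("side",s,.1),tri(s,t))
# lugs
for nm,t,s in (("far",(285,147),None),("nl",(175,405),(197,370)),("nr",(272,412),(296,345))):
    tt=g([t],(255,125))[0]; print(nm,onz("top",tt,.045)); 
    if s: ss=g([s],(245,160))[0]; print(nm,onz("side",ss,.045),tri(ss,tt))
```

```text
(418, 180) [ 0.466 -0.218  0.443] [ 0.52  -0.269  0.22 ]
(459, 217) [ 0.384 -0.305  0.443] [ 0.419 -0.377  0.22 ]
(517, 122) [ 0.606 -0.45   0.443] [ 0.692 -0.554  0.22 ]
(497, 63) [ 0.753 -0.414  0.443] [ 0.873 -0.51   0.22 ]
(402, 15) [ 0.749 -0.406  0.443] [ 1.054 -0.635  0.22 ]
(392, 72) [ 0.524 -0.227  0.443] [ 0.77  -0.409  0.22 ]
(446, 138) [ 0.25  -0.202  0.443] [ 0.423 -0.377  0.22 ]
(441, 85) [ 0.418 -0.309  0.443] [ 0.635 -0.513  0.22 ]
T [0.7063 0.1397 0.038 ]
T [0.7003 0.0778 0.038 ]
T [0.57   0.1004 0.038 ]
T [0.5802 0.1606 0.038 ]
S [0.7046 0.1391 0.038 ]
S [0.6604 0.0814 0.038 ]
S [0.5706 0.1009 0.038 ]
S [0.5822 0.1638 0.038 ]
(array([0.70632667, 0.13926697, 0.03665518]), np.float64(0.0013435101650340012))
(array([ 0.7119585 ,  0.07280869, -0.01397734]), np.float64(0.019221504512448043))
(array([0.57020583, 0.10067595, 0.0381984 ]), np.float64(0.0007497788410046456))
(array([0.58143851, 0.16221606, 0.0372697 ]), np.float64(0.0036314515347262125))
earT [0.5694 0.1511 0.005 ]
earT [0.5625 0.112  0.005 ]
earS [0.5695 0.1537 0.005 ]
earS [0.5613 0.1145 0.005 ]
tin [0.63251301 0.12078391 0.1       ] [0.63219115 0.12210149 0.1       ] (array([0.63328487, 0.12130441, 0.09836788]), np.float64(0.0009002107207862232))
far [0.68665434 0.10998358 0.045     ]
nl [0.5912579  0.14617411 0.045     ]
nl [0.5907857  0.14659348 0.045     ] (array([0.59154443, 0.14631346, 0.04401354]), np.float64(8.818448606142225e-05))
nr [0.58914118 0.11201129 0.045     ]
nr [0.58506104 0.11170012 0.045     ] (array([0.58961263, 0.11135003, 0.04038507]), np.float64(0.0024716998503613117))
```

```bash
cat >> h.py <<'E'
def plan(wps,step=35.,turn=6.5,start=None):
    """world waypoints (x,y,z,yaw_deg) -> cumulative tool-axis rows from the present pose"""
    s=status.sense(); p0=s['eef_pos']; M=R.from_euler('xyz',s['tool_rot']).as_matrix()
    yaw0=np.degrees(s['tool_rot'][2])
    M=R.from_euler('xyz',[np.pi,0,s['tool_rot'][2]]).as_matrix()
    cur=np.r_[p0,yaw0]; rows=[]
    for w in wps:
        w=np.array(w,float); n=max(1,int(np.ceil(max(np.linalg.norm(w[:3]-cur[:3])*1000/step,abs(w[3]-cur[3])/turn))))
        for i in range(1,n+1):
            q=cur+(w-cur)*i/n; d=M.T@(q[:3]-p0)*1000
            rows.append([round(d[0],1),round(d[1],1),round(d[2],1),round(-(q[3]-yaw0),1)])
        cur=w
    print(len(rows),"rows"); 
    for i in range(0,len(rows),20): print(rows[i:i+20])
def st():
    s=status.sense(); print("t",s['clock'].__round__(2),"pos",s['eef_pos'].round(4),"rpy",np.degrees(s['tool_rot']).round(2),"F",s['force'].round(1),"T",s['torque'].round(2),"w",round(s['gripper_width'],4))
E
python3 - <<'E'
from h import *
plan([(.2,-.54,.43,30),(.22,-.42,.47,50),(.36,-.29,.47,90),(.46,-.13,.45,125)])
E
```

```text
22 rows
[[np.float64(4.8), np.float64(-14.8), np.float64(-25.4), np.float64(-2.4)], [np.float64(9.6), np.float64(-29.7), np.float64(-50.9), np.float64(-4.8)], [np.float64(14.5), np.float64(-44.5), np.float64(-76.3), np.float64(-7.2)], [np.float64(19.3), np.float64(-59.3), np.float64(-101.7), np.float64(-9.7)], [np.float64(24.1), np.float64(-74.1), np.float64(-127.2), np.float64(-12.1)], [np.float64(38.1), np.float64(-101.1), np.float64(-137.2), np.float64(-17.1)], [np.float64(52.1), np.float64(-128.1), np.float64(-147.2), np.float64(-22.1)], [np.float64(66.1), np.float64(-155.1), np.float64(-157.2), np.float64(-27.1)], [np.float64(80.1), np.float64(-182.1), np.float64(-167.2), np.float64(-32.1)], [np.float64(104.8), np.float64(-193.7), np.float64(-167.2), np.float64(-37.8)], [np.float64(129.5), np.float64(-205.2), np.float64(-167.2), np.float64(-43.5)], [np.float64(154.3), np.float64(-216.7), np.float64(-167.2), np.float64(-49.2)], [np.float64(179.0), np.float64(-228.2), np.float64(-167.2), np.float64(-54.9)], [np.float64(203.8), np.float64(-239.7), np.float64(-167.2), np.float64(-60.6)], [np.float64(228.5), np.float64(-251.2), np.float64(-167.2), np.float64(-66.4)], [np.float64(253.3), np.float64(-262.7), np.float64(-167.2), np.float64(-72.1)], [np.float64(277.3), np.float64(-283.0), np.float64(-163.8), np.float64(-77.9)], [np.float64(301.4), np.float64(-303.2), np.float64(-160.5), np.float64(-83.7)], [np.float64(325.5), np.float64(-323.5), np.float64(-157.2), np.float64(-89.6)], [np.float64(349.5), np.float64(-343.7), np.float64(-153.8), np.float64(-95.4)]]
[[np.float64(373.6), np.float64(-363.9), np.float64(-150.5), np.float64(-101.2)], [np.float64(397.7), np.float64(-384.2), np.float64(-147.2), np.float64(-107.1)]]
```

{"method": "send_rows", "body": {"increments": [[5, -15, -25, -2], [10, -30, -51, -5], [14, -44, -76, -7], [19, -59, -102, -10], [24, -74, -127, -12], [38, -101, -137, -17], [52, -128, -147, -22], [66, -155, -157, -27], [80, -182, -167, -32], [105, -194, -167, -38], [130, -205, -167, -43], [154, -217, -167, -49], [179, -228, -167, -55], [204, -240, -167, -61], [228, -251, -167, -66], [253, -263, -167, -72], [277, -283, -164, -78], [301, -303, -160, -84], [325, -323, -157, -90], [350, -344, -154, -95]], "fingers": 0, "force": 40}}

```text
clock: 1.77
eef_pos: [0.4273, -0.1824, 0.4574]
tool_rot: [-3.141, -0.0, 1.975]
force: [0.8, -0.4, -0.6]
gripper_width: 0.0855
```

```bash
sed -i 's/round(d\[0\],1),round(d\[1\],1),round(d\[2\],1),round(-(q\[3\]-yaw0),1)/int(round(d[0])),int(round(d[1])),int(round(d[2])),int(round(-(q[3]-yaw0)))/' h.py
python3 - <<'E'
from h import *
st(); print(status.sense()['joint_positions'].round(2))
plan([(.55,.02,.35,160),(.633,.121,.20,170.4),(.633,.121,.129,170.4)])
E
```

```text
t 1.77 pos [ 0.4273 -0.1824  0.4574] rpy [-1.7995e+02 -2.0000e-02  1.1315e+02] F [ 0.8 -0.4 -0.6] T [-0.08 -0.06 -0.02] w 0.0855
[ 0.78  0.23 -0.55  1.65  0.12  1.3   0.62]
17 rows
[[17, 24, 13, -6], [34, 48, 27, -12], [52, 72, 40, -18], [69, 96, 54, -23], [86, 120, 67, -29], [103, 144, 81, -35], [121, 168, 94, -41], [138, 192, 107, -47], [148, 212, 132, -49], [158, 231, 157, -50], [168, 250, 182, -52], [178, 270, 207, -54], [188, 289, 232, -56], [198, 308, 257, -57], [198, 308, 281, -57], [198, 308, 305, -57], [198, 308, 328, -57]]
```

{"method": "send_rows", "body": {"increments": [[17, 24, 13, -6], [34, 48, 27, -12], [52, 72, 40, -18], [69, 96, 54, -23], [86, 120, 67, -29], [103, 144, 81, -35], [121, 168, 94, -41], [138, 192, 107, -47], [148, 212, 132, -49], [158, 231, 157, -50], [168, 250, 182, -52], [178, 270, 207, -54], [188, 289, 232, -56], [198, 308, 257, -57], [198, 308, 281, -57], [198, 308, 281, -57]]}}

```text
clock: 3.1
eef_pos: [0.631, 0.1188, 0.1708]
tool_rot: [-3.137, -0.011, 2.968]
force: [-1.1, -0.8, -1.7]
gripper_width: 0.0854
```

Run:
```python
from h import *
st(); print(status.sense()['joint_positions'].round(2))
plan([(.633,.121,.129,170.4)])
crop("side","s1",220,100,140,120,5)
crop("top","t1",220,90,140,110,5)
```

```text
t 3.1 pos [0.631  0.1188 0.1708] rpy [-179.73   -0.6   170.05] F [-1.1 -0.8 -1.7] T [-0.08  0.05 -0.  ] w 0.0854
[ 0.14  0.83 -0.65  1.57  0.58  0.95  0.7 ]
2 rows
[[-1, 1, 21, 0], [-2, 2, 42, 0]]
```

View pics/s1.png

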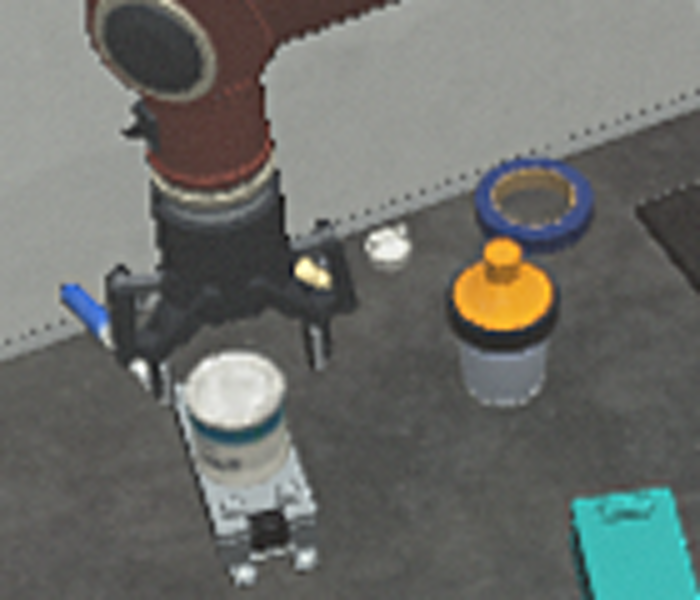

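View pics/t1.png

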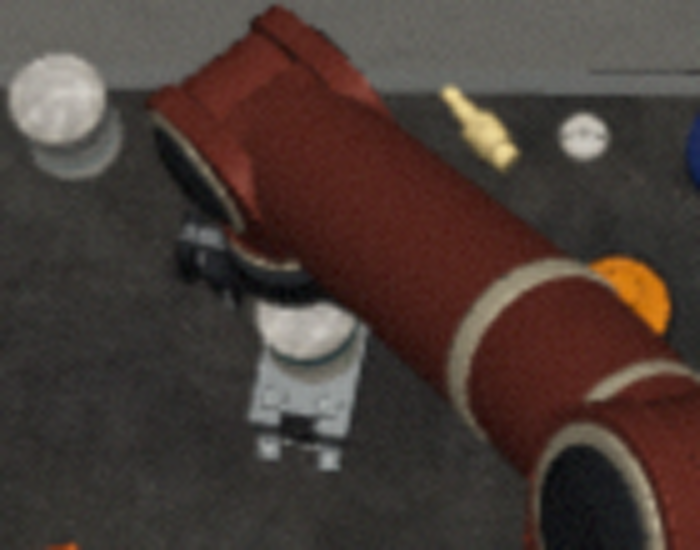

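{"method": "send_rows", "body": {"increments": [[-1, 1, 21, 0], [-2, 2, 40, 0], [-2, 2, 40, 0]]}}

```text
clock: 3.45
eef_pos: [0.6352, 0.1188, 0.1357]
tool_rot: [-3.139, -0.003, 2.964]
force: [-0.4, -0.7, -0.5]
gripper_width: 0.0853
```

{"method": "send_rows", "body": {"increments": [[0, 0, 0, 0], [0, 0, 0, 0], [0, 0, 0, 0], [0, 0, 0, 0], [0, 0, 0, 0], [0, 0, 0, 0]], "fingers": 1, "force": 40}}

```text
clock: 3.95
eef_pos: [0.6373, 0.121, 0.1398]
tool_rot: [3.14, 0.004, 2.965]
force: [-0.2, -0.3, 6.7]
gripper_width: 0.061
```

Run:
```python
from h import *
st(); print(status.sense()['joint_positions'].round(2))
cv2.imwrite("pics/side2.png",snapshot("side")[:,:,::-1])
plan([(.633,.121,.20,170),(.60,.225,.18,170),(.60,.225,.093,170)],step=28)
```

```text
t 3.95 pos [0.6373 0.121  0.1398] rpy [179.89   0.24 169.9 ] F [-0.2 -0.3  6.7] T [0.03 0.06 0.02] w 0.061
[ 0.12  0.87 -0.62  1.58  0.61  0.89  0.67]
11 rows
[[1, 0, -20, 0], [3, 0, -40, 0], [4, -1, -60, 0], [17, 23, -55, 0], [30, 48, -50, 0], [42, 72, -45, 0], [55, 96, -40, 0], [55, 96, -18, 0], [55, 96, 3, 0], [55, 96, 25, 0], [55, 96, 47, 0]]
```

View pics/side2.png

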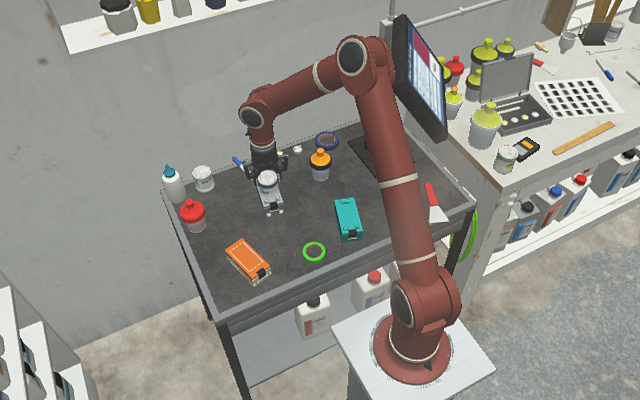

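{"method": "send_rows", "body": {"increments": [[0, 0, -20, 0], [0, 0, -45, 0], [4, 0, -60, 0], [17, 23, -55, 0], [30, 48, -50, 0], [42, 72, -45, 0], [52, 96, -40, 0], [52, 96, -18, 0], [52, 96, 3, 0], [52, 96, 20, 0], [52, 96, 20, 0], [52, 96, 20, 0]]}}

```text
clock: 5.0
eef_pos: [0.601, 0.2238, 0.1165]
tool_rot: [-3.14, -0.002, 2.966]
force: [-1.0, 0.2, -2.0]
gripper_width: 0.0607
```

Run:
```python
from h import *
st(); print(status.sense()['joint_positions'].round(2))
crop("side","s3",150,100,200,150,4)
```

```text
t 5.0 pos [0.601  0.2238 0.1165] rpy [-1.7993e+02 -1.0000e-01  1.6992e+02] F [-1.   0.2 -2. ] T [ 0.03 -0.06 -0.01] w 0.0607
[-0.06  0.89 -0.6   1.61  0.62  0.84  0.49]
```

View pics/s3.png

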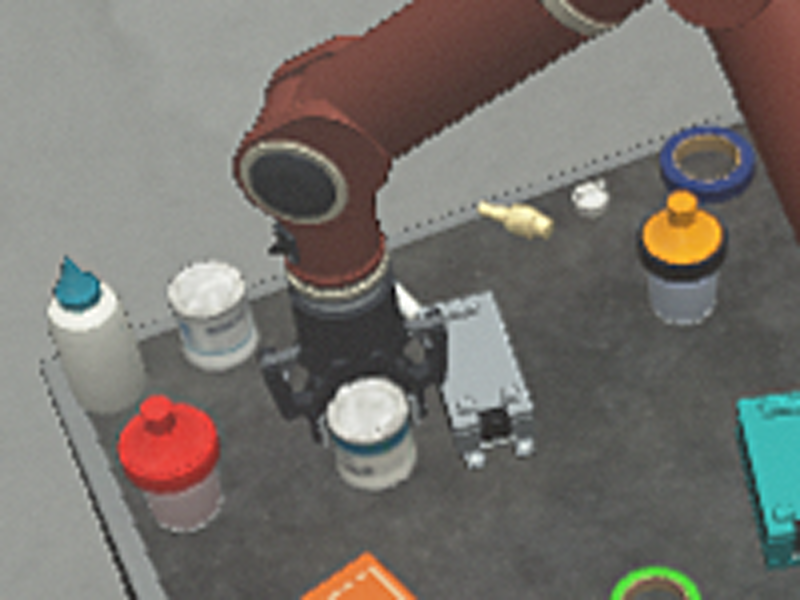

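{"method": "send_rows", "body": {"increments": [[0, 0, 6, 0], [0, 0, 11, 0], [0, 0, 11, 0], [0, 0, 11, 0]]}}

```text
clock: 5.38
eef_pos: [0.6016, 0.224, 0.106]
tool_rot: [-3.141, -0.0, 2.965]
force: [0.8, 0.4, -1.0]
gripper_width: 0.0609
```

{"method": "send_rows", "body": {"increments": [[0, 0, 2, 0], [0, 0, 4, 0], [0, 0, 4, 0]]}}

```text
clock: 5.63
eef_pos: [0.6017, 0.2243, 0.102]
tool_rot: [3.141, 0.0, 2.966]
force: [-0.0, -0.5, -1.1]
gripper_width: 0.0609
```

{"method": "send_rows", "body": {"increments": [[0, 0, 2, 0], [0, 0, 3, 0], [0, 0, 3, 0]]}}

```text
clock: 5.88
eef_pos: [0.6016, 0.2244, 0.1018]
tool_rot: [-3.141, 0.001, 2.966]
force: [-4.1, -3.9, 12.4]
gripper_width: 0.0609
```

{"method": "send_rows", "body": {"increments": [[0, 0, -2, 0], [0, 0, -2, 0], [0, 0, -2, 0], [0, 0, -2, 0]], "fingers": 0}}

```text
clock: 6.22
eef_pos: [0.6017, 0.2242, 0.1007]
tool_rot: [3.142, -0.0, 2.966]
force: [-0.0, -0.7, -0.3]
gripper_width: 0.0852
```

{"method": "send_rows", "body": {"increments": [[0, 0, -20, 0], [0, 0, -50, 0], [0, 0, -85, 0], [0, 0, -125, 0]]}}

```text
clock: 6.55
eef_pos: [0.6008, 0.2236, 0.2253]
tool_rot: [-3.139, -0.004, 2.966]
force: [0.9, 0.4, 0.5]
gripper_width: 0.0859
```

Run:
```python
from h import *
st(); print(status.sense()['joint_positions'].round(2))
crop("side","s4",150,100,200,150,4)
crop("top","t4",185,90,200,160,4)
```

```text
t 6.55 pos [0.6008 0.2236 0.2253] rpy [-179.88   -0.21  169.95] F [0.9 0.4 0.5] T [ 0.02 -0.1  -0.04] w 0.0859
[-0.02  0.76 -0.67  1.53  0.52  1.04  0.57]
```

View pics/s4.png

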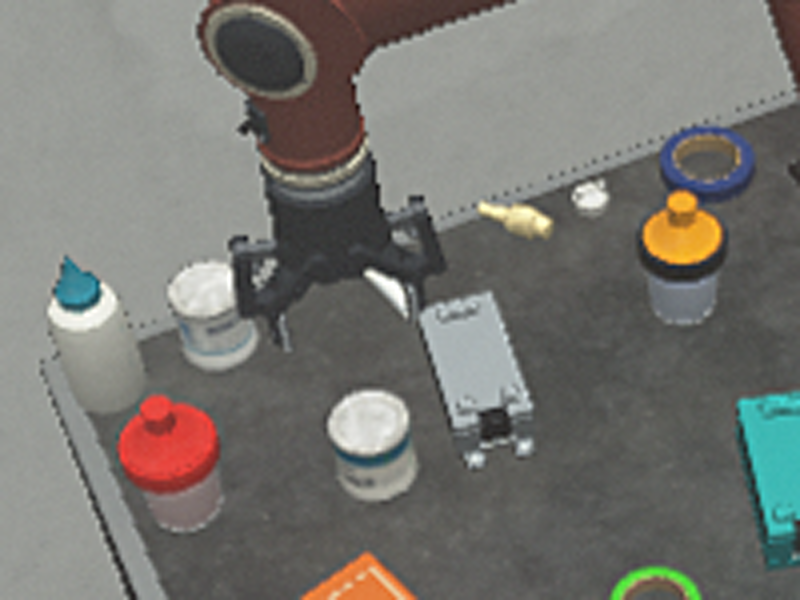

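View pics/t4.png

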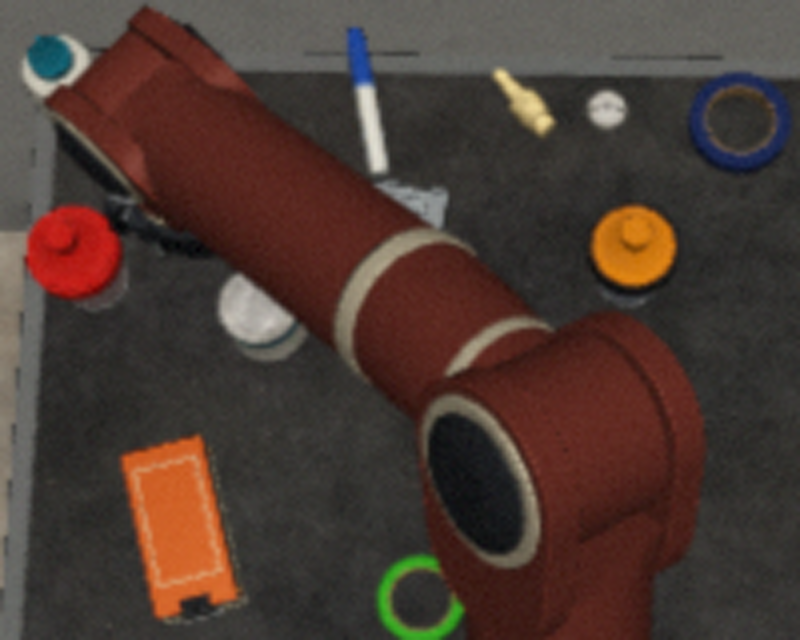

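Run:
```python
from h import *
plan([(.53,.10,.25,166),(.4405,-.056,.17,162.3)],step=36)
# teal in side/top triangulated far corners
for a,b in (((353,197),(352,206)),((334,200),(333,200)),((241,238),(235,199)),((225,251),(215,204)),((269,265),(244,238))): print(tri(a,b))
```

```text
11 rows
[[10, -28, -3, 1], [20, -55, -7, 2], [31, -83, -10, 2], [41, -110, -13, 3], [51, -138, -17, 4], [61, -166, -3, 5], [71, -194, 10, 5], [81, -223, 23, 6], [91, -251, 37, 6], [102, -279, 50, 7], [112, -307, 63, 8]]
(array([ 0.4777167 , -0.09964322,  0.04446671]), np.float64(0.001898470387541356))
(array([ 0.4957086 , -0.04099602,  0.04380971]), np.float64(0.00032539306302259733))
(array([0.49669069, 0.26723193, 0.0409977 ]), np.float64(0.003754291881992436))
(array([0.47884092, 0.32699441, 0.03892108]), np.float64(0.0017096063959195875))
(array([0.37417807, 0.23264263, 0.04010369]), np.float64(0.0011940319241618201))
```

{"method": "send_rows", "body": {"increments": [[10, -28, -3, 1], [20, -55, -7, 2], [31, -83, -10, 2], [41, -110, -13, 3], [51, -138, -17, 4], [61, -166, -3, 5], [71, -194, 10, 5], [81, -223, 23, 6], [91, -251, 37, 6], [102, -279, 50, 7], [112, -307, 63, 8], [112, -307, 63, 8], [112, -307, 63, 8]]}}

```text
clock: 7.73
eef_pos: [0.4364, -0.0601, 0.1619]
tool_rot: [-3.14, -0.003, 2.823]
force: [-0.3, 0.6, 0.4]
gripper_width: 0.0855
```

Run:
```python
from h import *
st(); print(status.sense()['joint_positions'].round(2))
cv2.imwrite("pics/side5.png",snapshot("side")[:,:,::-1])
cv2.imwrite("pics/top5.png",snapshot("top")[:,:,::-1])
im=cv2.imread("pics/top5.png"); cv2.imwrite("pics/t5c.png",cv2.resize(im[90:260,200:380],None,fx=4,fy=3.5*4/3.5,interpolation=cv2.INTER_CUBIC)[:600])
im=cv2.imread("pics/side5.png"); cv2.imwrite("pics/s5c.png",cv2.resize(im[120:270,210:390],None,fx=4,fy=4,interpolation=cv2.INTER_CUBIC))
plan([(.4405,-.056,.084,162.3)])
```

```text
t 7.73 pos [ 0.4364 -0.0601  0.1619] rpy [-1.7993e+02 -1.6000e-01  1.6172e+02] F [-0.3  0.6  0.4] T [ 0.01 -0.02  0.01] w 0.0855
[ 0.5   0.6  -0.6   2.15  0.62  0.58  0.69]
3 rows
[[0, 1, 26, 0], [-1, 2, 53, 0], [-1, 2, 79, 0]]
```

View pics/s5c.png

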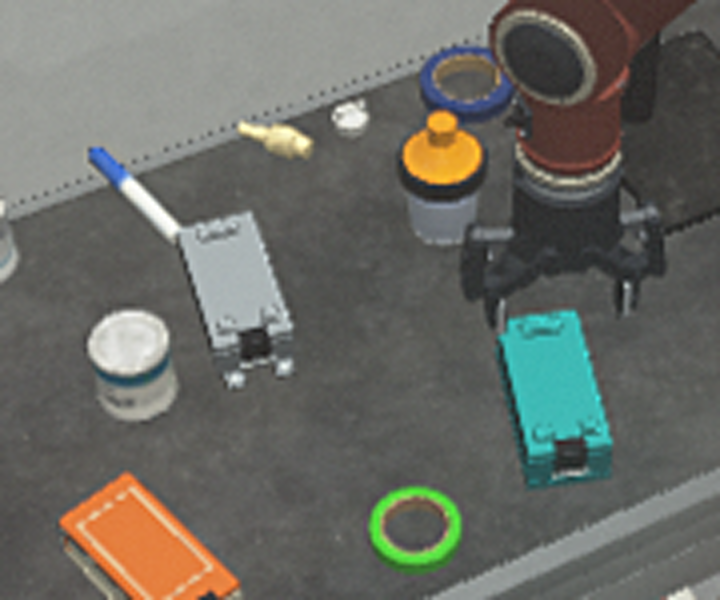

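View pics/t5c.png

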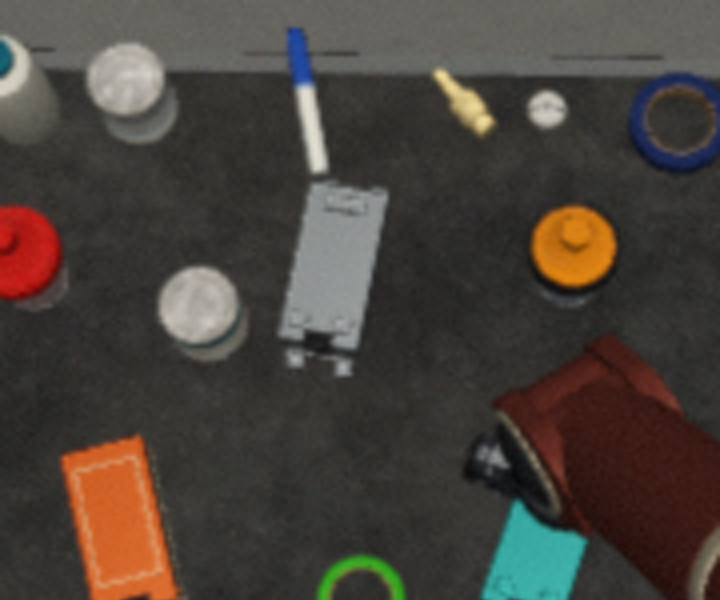

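{"method": "send_rows", "body": {"increments": [[-1, 2, 26, 0], [-2, 4, 53, 0], [-2, 4, 78, -1], [-2, 4, 78, -1], [-2, 4, 78, -1]]}}

```text
clock: 8.25
eef_pos: [0.4412, -0.0538, 0.0847]
tool_rot: [3.141, -0.001, 2.846]
force: [0.5, -0.3, -0.2]
gripper_width: 0.0858
```

Run:
```python
from h import *
st()
# grey lid mask
for n,roi in(("top",(262,128,44,62)),("side",(248,165,42,50))):
    im=cv2.imread(f"pics/{n}5.png"); x,y,w,h=roi
    big=cv2.resize(im[y:y+h,x:x+w],None,fx=8,fy=8,interpolation=cv2.INTER_CUBIC)
    g=cv2.cvtColor(big,cv2.COLOR_BGR2GRAY)
    t,m=cv2.threshold(cv2.GaussianBlur(g,(9,9),0),100 if n=="top" else 125,255,0)
    cs,_=cv2.findContours(m,0,2); c=max(cs,key=cv2.contourArea)
    v=big.copy(); cv2.drawContours(v,[c],-1,(0,0,255),1); cv2.imwrite(f"pics/gm_{n}.png",v)
```

```text
t 8.25 pos [ 0.4412 -0.0538  0.0847] rpy [ 1.7997e+02 -6.0000e-02  1.6307e+02] F [ 0.5 -0.3 -0.2] T [ 0.06 -0.01 -0.04] w 0.0858
```

View pics/gm_top.png

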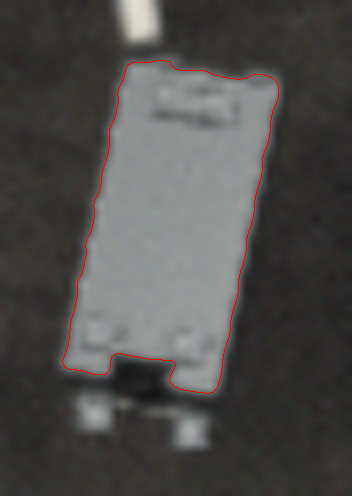

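View pics/gm_side.png

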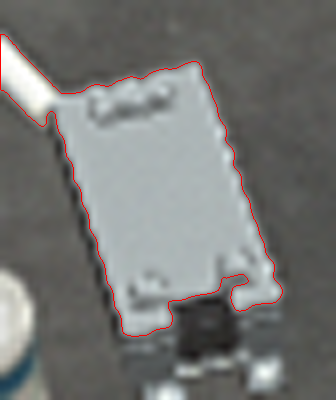

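{"method": "send_rows", "body": {"increments": [[0, 0, 0, 0], [0, 0, 0, 0], [0, 0, 0, 0], [0, 0, 0, 0], [0, 0, 0, 0], [0, 0, 0, 0]], "fingers": 1, "force": 70}}

```text
clock: 8.75
eef_pos: [0.4418, -0.0549, 0.0866]
tool_rot: [3.14, 0.004, 2.843]
force: [0.3, 1.1, 6.6]
gripper_width: 0.0629
```

```bash
cat >> h.py <<'E'
def rectfit(P,yaw0,inset=12):
    """P Nx2 world contour points (m) of a 132x64 lid, yaw0 deg: edges by robust line fits"""
    for it in range(3):
        a=np.radians(yaw0); ex=np.array([np.cos(a),np.sin(a)]); ey=np.array([-ex[1],ex[0]])
        c0=(P@np.c_[ex,ey]); lo,hi=np.percentile(c0,3,0),np.percentile(c0,97,0); mid=(lo+hi)/2
        q=(c0-mid)*1000
        out={}
        for nm,sel,k in(("L",(q[:,1]>20)&(abs(q[:,0])<45),1),("R",(q[:,1]<-20)&(abs(q[:,0])<45),1),("F",(q[:,0]>50)&(abs(q[:,1])<26),0),("N",(q[:,0]<-50)&(abs(q[:,1])<27)&(abs(q[:,1])>14),0)):
            s=q[sel]
            if len(s)<3: continue
            f=np.polyfit(s[:,1-k],s[:,k],1)
            for _ in range(3):
                r=abs(s[:,k]-np.polyval(f,s[:,1-k])); s2=s[r<max(1.,2*np.median(r))]; f=np.polyfit(s2[:,1-k],s2[:,k],1)
            out[nm]=f
        yaw0+=np.degrees(np.arctan((out["L"][0]+out["R"][0])/2))
    W=out["L"][1]-out["R"][1]; cy=(out["L"][1]+out["R"][1])/2
    Lg=out["F"][1]-out["N"][1]; cx=(out["F"][1]+out["N"][1])/2
    c=(mid*1000+[cx,cy])@np.c_[ex,ey].T
    print("yaw %.2f"%yaw0,"ctr",c.round(1),"len %.1f wid %.1f"%(Lg,W),"slopes",{k:round(np.degrees(v[0]),1) for k,v in out.items()},"F,N x",(mid@[1,0]*1000+out["F"][1]).round(1))
    return yaw0,c,ex,ey
def contour(n,im,roi,thr=None,hsv=None):
    x,y,w,h=roi; big=cv2.resize(im[y:y+h,x:x+w],None,fx=8,fy=8,interpolation=cv2.INTER_CUBIC)
    if hsv: m=cv2.inRange(cv2.cvtColor(big,cv2.COLOR_BGR2HSV),*hsv); m=cv2.morphologyEx(m,cv2.MORPH_CLOSE,np.ones((15,15)))
    else: _,m=cv2.threshold(cv2.GaussianBlur(cv2.cvtColor(big,cv2.COLOR_BGR2GRAY),(9,9),0),thr,255,0)
    cs,_=cv2.findContours(m,0,cv2.CHAIN_APPROX_NONE); c=max(cs,key=cv2.contourArea)[:,0]
    v=big.copy(); cv2.drawContours(v,[c[:,None]],-1,(0,0,255),1); cv2.imwrite(f"pics/ct_{n}.png",v)
    return (c+.5)/8-.5+[x,y]
E
python3 - <<'E'
from h import *
st()
for n,roi,t in(("top",(262,128,44,62),100),("side",(248,165,42,50),125)):
    im=cv2.imread(f"pics/{n}5.png"); c=contour(n,im,roi,t)
    print(n); rectfit(np.array([onz(n,p,.038)[:2] for p in c]),-9.6)
for n,r1,r2,z in(("top",(205,190,50,60),(310,190,52,65),.046),("side",(215,230,65,60),(325,185,45,65),.046)):
    im=cv2.imread(f"pics/{n}0.png")
    print(n,"cream");rectfit(np.array([onz(n,p,z)[:2] for p in contour("o"+n,im,r1,hsv=((3,130,80),(20,255,255)))]),16)
    print(n,"teal");rectfit(np.array([onz(n,p,z)[:2] for p in contour("t"+n,im,r2,hsv=((82,100,100),(98,255,255)))]),-17.7)
E
```

```text
t 8.75 pos [ 0.4418 -0.0549  0.0866] rpy [179.91   0.21 162.91] F [0.3 1.1 6.6] T [ 0.1   0.19 -0.02] w 0.0629
top
yaw -9.67 ctr [639.2 119.9] len 130.7 wid 62.6 slopes {'L': np.float64(-0.0), 'R': np.float64(0.0), 'F': np.float64(0.2), 'N': np.float64(0.1)} F,N x 675.4
side
yaw -9.61 ctr [643.5 120.3] len 124.9 wid 63.0 slopes {'L': np.float64(0.3), 'R': np.float64(-0.3), 'F': np.float64(3.8), 'N': np.float64(-1.0)} F,N x 676.8
top cream
yaw 15.27 ctr [425.1 279.3] len 134.2 wid 66.8 slopes {'L': np.float64(-0.0), 'R': np.float64(0.0), 'F': np.float64(-0.3), 'N': np.float64(-0.1)} F,N x 550.7
top teal
yaw -18.01 ctr [424.1 -51. ] len 130.6 wid 62.8 slopes {'L': np.float64(-0.3), 'R': np.float64(0.3), 'F': np.float64(-0.3), 'N': np.float64(0.4)} F,N x 484.3
side cream
yaw 15.00 ctr [423.5 280.7] len 133.0 wid 64.7 slopes {'L': np.float64(0.1), 'R': np.float64(-0.1), 'F': np.float64(-0.3), 'N': np.float64(-0.3)} F,N x 548.2
side teal
yaw -17.76 ctr [420.6 -48.6] len 139.1 wid 64.0 slopes {'L': np.float64(0.1), 'R': np.float64(-0.1), 'F': np.float64(0.0), 'N': np.float64(-0.8)} F,N x 485.0
```

Run:
```python
from h import *
plan([(.4418,-.0549,.20,163),(.56,.04,.23,167),(.657,.117,.165,170.4)],step=32)
```

```text
14 rows
[[0, 0, -28, 0], [0, 0, -57, 0], [0, 0, -85, 0], [0, 0, -113, 0], [-17, 25, -119, -1], [-34, 50, -125, -2], [-51, 75, -131, -2], [-68, 100, -137, -3], [-85, 125, -143, -4], [-99, 146, -130, -5], [-113, 166, -117, -5], [-127, 187, -104, -6], [-141, 207, -91, -7], [-155, 228, -78, -7]]
```

{"method": "send_rows", "body": {"increments": [[0, 0, -15, 0], [0, 0, -45, 0], [0, 0, -80, 0], [0, 0, -113, 0], [-17, 25, -119, -1], [-34, 50, -125, -2], [-51, 75, -131, -2], [-68, 100, -137, -3], [-85, 125, -143, -4], [-99, 146, -130, -5], [-113, 166, -117, -5], [-127, 187, -104, -6], [-141, 207, -91, -7], [-155, 228, -78, -7], [-155, 228, -78, -7], [-155, 228, -78, -7], [-155, 228, -78, -7]]}}

```text
clock: 10.17
eef_pos: [0.6552, 0.1162, 0.163]
tool_rot: [-3.14, -0.001, 2.965]
force: [-0.7, -0.3, -2.9]
gripper_width: 0.0626
```

Run:
```python
from h import *
st()
for n in("side","top"): cv2.imwrite(f"pics/{n}6.png",snapshot(n)[:,:,::-1])
im=cv2.imread("pics/top6.png"); cv2.imwrite("pics/t6c.png",cv2.resize(im[110:210,240:340],None,fx=6,fy=6,interpolation=cv2.INTER_CUBIC))
im=cv2.imread("pics/side6.png"); cv2.imwrite("pics/s6c.png",cv2.resize(im[130:230,220:330],None,fx=6,fy=6,interpolation=cv2.INTER_CUBIC))
st()
```

```text
t 10.17 pos [0.6552 0.1162 0.163 ] rpy [-1.7993e+02 -6.0000e-02  1.6991e+02] F [-0.7 -0.3 -2.9] T [-0.04 -0.04 -0.04] w 0.0626
t 10.27 pos [0.6555 0.1157 0.1637] rpy [-1.7994e+02  3.0000e-02  1.6985e+02] F [ 0.2  0.3 -3.7] T [-0.   -0.05 -0.03] w 0.0628
```

View pics/s6c.png

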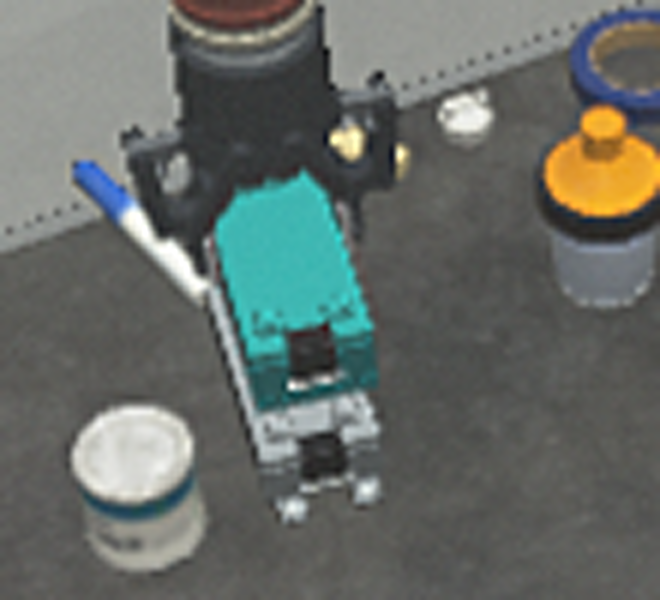

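View pics/t6c.png

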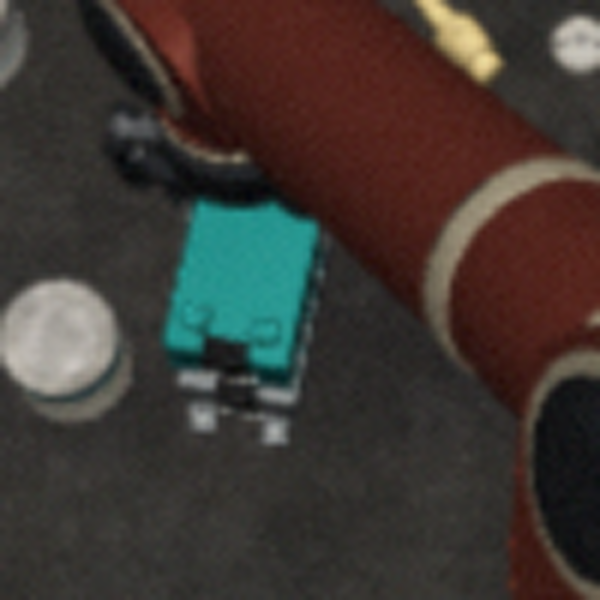

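```bash
cat >> h.py <<'E'
GC=np.array([639.2,119.9]);GY=-9.65
def near_fit(n,im,roi,z,hsv,xr=(-50,-10),nr=(8,28)):
    c=contour("h"+n,im,roi,hsv=hsv); P=np.array([onz(n,p,z)[:2] for p in c])*1000-GC
    a=np.radians(GY); E=np.array([[np.cos(a),-np.sin(a)],[np.sin(a),np.cos(a)]]); q=P@E
    def rob(x,y):
        f=np.polyfit(x,y,1)
        for _ in range(5):
            r=abs(y-np.polyval(f,x)); k=r<max(.7,1.5*np.median(r)); f=np.polyfit(x[k],y[k],1)
        return f
    m=(q[:,0]>xr[0])&(q[:,0]<xr[1])
    L=q[m&(q[:,1]>10)]; Rr=q[m&(q[:,1]<-10)]
    fl=rob(L[:,0],L[:,1]); fr=rob(Rr[:,0],Rr[:,1])
    N=q[(q[:,0]<-50)&(abs(q[:,1])>nr[0])&(abs(q[:,1])<nr[1])]; 
    xs=[N[(N[:,1]>0)][:,0],N[N[:,1]<0][:,0]]
    yaw=np.degrees((fl[0]+fr[0])/2)
    print(n,"rel yaw L %.2f R %.2f"%tuple(np.degrees([fl[0],fr[0]])),"y at x=-30: L %.1f R %.1f mid %.1f wid %.1f"%(np.polyval(fl,-30),np.polyval(fr,-30),(np.polyval(fl,-30)+np.polyval(fr,-30))/2,np.polyval(fl,-30)-np.polyval(fr,-30)),"near edge x",[np.median(x).round(1) if len(x) else None for x in xs])
E
python3 - <<'E'
from h import *
for n,roi in(("top",(262,140,36,36)),("side",(250,155,40,50))):
    im=cv2.imread(f"pics/{n}6.png"); near_fit(n,im,roi,.1227,((82,100,130 if n=="top" else 150),(98,255,255)))
E
```

```text
top rel yaw L -2.12 R -1.38 y at x=-30: L 27.3 R -32.0 mid -2.4 wid 59.3 near edge x [np.float64(-59.5), np.float64(-63.0)]
side rel yaw L -1.07 R -2.37 y at x=-30: L 29.9 R -31.9 mid -1.0 wid 61.8 near edge x [np.float64(-67.5), np.float64(-68.5)]
```

View pics/ct_htop.png

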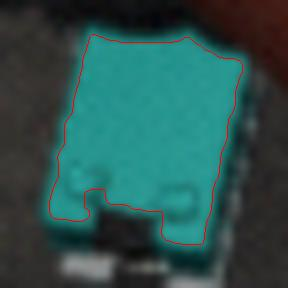

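View pics/ct_hside.png

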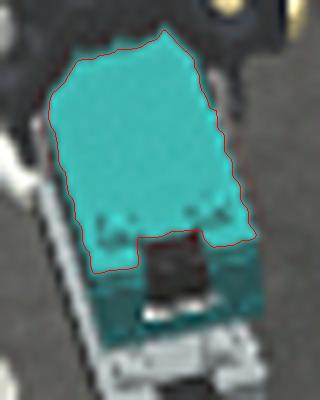

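Run:
```python
from h import *
for n,roi,vs in(("top",(262,140,36,36),(80,90,100,110,120,130)),("side",(250,155,40,50),(120,130,140,150,160))):
    im=cv2.imread(f"pics/{n}6.png")
    for v in vs: print(v,end=' '); near_fit(n,im,roi,.1227,((80,80,v),(100,255,255)))
im=cv2.imread("pics/top6.png"); print(im[150:176,268:296].max(2)[::2])
```

```text
80 top rel yaw L -1.52 R -1.98 y at x=-30: L 30.3 R -34.5 mid -2.1 wid 64.8 near edge x [np.float64(-67.4), np.float64(-67.3)]
90 top rel yaw L -1.45 R -1.90 y at x=-30: L 29.6 R -34.0 mid -2.2 wid 63.6 near edge x [np.float64(-66.8), np.float64(-66.7)]
100 top rel yaw L -1.58 R -1.85 y at x=-30: L 29.0 R -33.6 mid -2.3 wid 62.6 near edge x [np.float64(-66.3), np.float64(-65.8)]
110 top rel yaw L -1.74 R -1.75 y at x=-30: L 28.4 R -33.1 mid -2.3 wid 61.5 near edge x [np.float64(-65.6), np.float64(-64.9)]
120 top rel yaw L -1.55 R -1.61 y at x=-30: L 27.9 R -32.6 mid -2.4 wid 60.5 near edge x [np.float64(-64.6), np.float64(-63.9)]
130 top rel yaw L -2.12 R -1.38 y at x=-30: L 27.3 R -32.0 mid -2.4 wid 59.3 near edge x [np.float64(-59.5), np.float64(-63.0)]
120 side rel yaw L -0.69 R -2.24 y at x=-30: L 30.6 R -32.8 mid -1.1 wid 63.4 near edge x [np.float64(-69.6), np.float64(-70.5)]
130 side rel yaw L -1.04 R -1.99 y at x=-30: L 30.4 R -32.7 mid -1.1 wid 63.1 near edge x [np.float64(-69.0), np.float64(-69.3)]
140 side rel yaw L -0.88 R -2.60 y at x=-30: L 30.1 R -32.3 mid -1.1 wid 62.
[... 1132 characters left out ...]
137 145 131 120 121 102 106 141 150 153 151 153 152 143 139 148 150 154
  127 151 138  72  65  90  41  43  44  43]
 [143 147 147 150 146 118  53  54  65  84 111 113 129 122 120 118 129 122
  117 148 124  51  62  73  45  40  42  42]
 [ 64  72  77  87  91  77  29  31  32  31  25  33  45  92 144 148 149 149
  153 143  89  69  88  46  43  42  48  42]
 [ 55  52  47  41  45  32  19  23  26  29  35  31  33  58  97 119 132 138
  138 124  77  74  91  48  42  41  47  43]
 [ 49  70 122 135 126 126 118 116  74  41  32  37  50  51  70  46  40  40
   43  50  53  78  59  40  39  46  44  39]
 [ 48  60  79  83  98 117 126 107  42  32  37  41  46  43  61  81  91  88
   76  75  83  94  42  46  48  43  46  46]]
```

{"method": "send_rows", "body": {"increments": [[-1.5, 2.5, 8, -1.6], [-1.5, 2.5, 16, -1.6], [-1.5, 2.5, 20, -1.6], [-1.5, 2.5, 20, -1.6], [-1.5, 2.5, 20, -1.6]]}}

```text
clock: 10.68
eef_pos: [0.6574, 0.119, 0.1422]
tool_rot: [-3.141, -0.001, 2.994]
force: [-0.5, 1.0, -2.3]
gripper_width: 0.0631
```

Run:
```python
from h import *
st()
z=status.sense()['eef_pos'][2]-.0866+.046
for n,roi,vs in(("top",(262,140,36,40),(90,100)),("side",(250,155,40,50),(120,140))):
    im=snapshot(n)[:,:,::-1].copy(); cv2.imwrite(f"pics/{n}7.png",im)
    for v in vs: print(v,end=' '); near_fit(n,im,roi,z,((80,80,v),(100,255,255)))
```

```text
t 10.68 pos [0.6574 0.119  0.1422] rpy [-1.7997e+02 -8.0000e-02  1.7152e+02] F [-0.5  1.  -2.3] T [ 0.05 -0.06  0.01] w 0.0631
90 top rel yaw L 0.93 R 0.31 y at x=-30: L 32.0 R -31.9 mid 0.0 wid 63.8 near edge x [np.float64(-66.1), np.float64(-65.8)]
100 top rel yaw L 1.13 R 0.31 y at x=-30: L 31.4 R -31.4 mid 0.0 wid 62.8 near edge x [np.float64(-65.6), np.float64(-65.3)]
120 side rel yaw L 0.94 R 1.31 y at x=-30: L 33.0 R -30.4 mid 1.3 wid 63.4 near edge x [np.float64(-68.3), np.float64(-68.5)]
140 side rel yaw L 0.72 R 0.85 y at x=-30: L 32.5 R -29.7 mid 1.4 wid 62.2 near edge x [np.float64(-66.3), np.float64(-65.6)]
```

{"method": "send_rows", "body": {"increments": [[-0.7, -1, 3, 0.6], [-0.7, -1, 7, 0.6], [-0.7, -1, 10, 0.6], [-0.7, -1, 13, 0.6], [-0.7, -1, 13, 0.6]]}}

```text
clock: 11.2
eef_pos: [0.6579, 0.118, 0.1289]
tool_rot: [-3.141, -0.002, 2.983]
force: [0.3, -0.3, -3.3]
gripper_width: 0.0626
```

{"method": "send_rows", "body": {"increments": [[0, 0, 2, 0], [0, 0, 4, 0], [0, 0, 4, 0]]}}

```text
clock: 11.45
eef_pos: [0.6582, 0.1182, 0.1255]
tool_rot: [-3.141, -0.001, 2.983]
force: [-0.2, 0.1, -3.3]
gripper_width: 0.0632
```

{"method": "send_rows", "body": {"increments": [[0, 0, 1, 0], [0, 0, 2, 0], [0, 0, 2, 0]]}}

```text
clock: 11.7
eef_pos: [0.6585, 0.1183, 0.1248]
tool_rot: [3.142, 0.001, 2.983]
force: [-1.3, -0.5, 2.1]
gripper_width: 0.0629
```

{"method": "send_rows", "body": {"increments": [[0, 0, 0, 0], [0, 0, 0, 0], [0, 0, 0, 0], [0, 0, 0, 0], [0, 0, -15, 0], [0, 0, -50, 0], [0, 0, -90, 0], [0, 0, -125, 0]], "fingers": 0}}

```text
clock: 12.37
eef_pos: [0.6585, 0.1186, 0.2521]
tool_rot: [3.14, 0.001, 2.984]
force: [1.0, -0.6, 1.1]
gripper_width: 0.0849
```

Run:
```python
from h import *
st()
# cream grasp: centre (424.5,279.7), yaw 15.1, offset +5 along box x
a=np.radians(15.1); g=np.array([.4245,.2798])+.005*np.array([np.cos(a),np.sin(a)]); print(g)
plan([(.56,.20,.26,183),(g[0],g[1],.17,195.1)],step=36)
crop("side","s8",220,130,110,100,6)
```

```text
t 12.37 pos [0.6585 0.1186 0.2521] rpy [1.7992e+02 6.0000e-02 1.7095e+02] F [ 1.  -0.6  1.1] T [-0.02 -0.07  0.03] w 0.0849
[0.42932736 0.28110252]
9 rows
[[28, 16, -2, -3], [55, 32, -4, -6], [83, 49, -6, -9], [110, 65, -8, -12], [138, 77, 10, -14], [167, 89, 28, -17], [195, 101, 46, -19], [223, 112, 64, -22], [252, 124, 82, -24]]
```

View pics/s8.png

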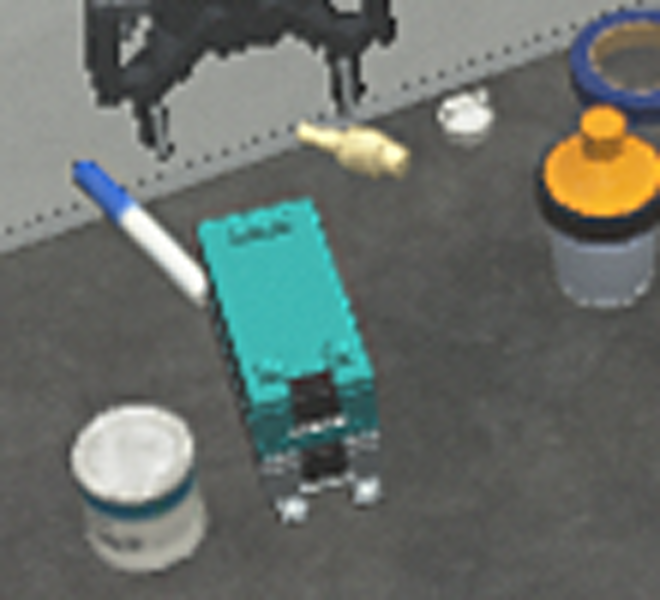

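{"method": "send_rows", "body": {"increments": [[28, 16, -2, -3], [55, 32, -4, -6], [83, 49, -6, -9], [110, 65, -8, -12], [138, 77, 10, -14], [167, 89, 28, -17], [195, 101, 46, -19], [223, 112, 64, -22], [252, 124, 82, -24], [252, 124, 82, -24], [252, 124, 82, -24], [252, 124, 82, -24]]}}

```text
clock: 13.42
eef_pos: [0.4299, 0.2807, 0.1678]
tool_rot: [-3.142, 0.002, -2.881]
force: [0.6, -0.2, -0.1]
gripper_width: 0.0853
```

Run:
```python
from h import *
st();print(status.sense()['joint_positions'].round(2))
for n in("side","top"): cv2.imwrite(f"pics/{n}9.png",snapshot(n)[:,:,::-1])
im=cv2.imread("pics/top9.png")
c=contour("top9",im,(262,118,46,64),hsv=((80,80,95),(100,255,255)))
rectfit(np.array([onz("top",p,.084)[:2] for p in c]),-9.65)
im=cv2.imread("pics/side9.png")
c=contour("side9",im,(245,155,50,60),hsv=((80,80,130),(100,255,255)))
rectfit(np.array([onz("side",p,.084)[:2] for p in c]),-9.65)
cv2.imwrite("pics/s9c.png",cv2.resize(im[120:300,190:340],None,fx=3.3,fy=3.3,interpolation=cv2.INTER_CUBIC))
plan([(.4293,.281,.084,195.1-360)] if status.sense()['tool_rot'][2]<0 else [(.4293,.281,.084,195.1)])
```

```text
t 13.42 pos [0.4299 0.2807 0.1678] rpy [-1.800e+02  1.100e-01 -1.651e+02] F [ 0.6 -0.2 -0.1] T [ 0.02 -0.04  0.01] w 0.0853
[-0.15  0.7  -0.74  1.95  0.69  0.76  0.53]
yaw -9.89 ctr [639.8 119.7] len 131.0 wid 63.3 slopes {'L': np.float64(0.1), 'R': np.float64(-0.1), 'F': np.float64(-0.4), 'N': np.float64(0.0)} F,N x 675.2
yaw -9.92 ctr [638.5 121. ] len 132.6 wid 62.7 slopes {'L': np.float64(-0.2), 'R': np.float64(0.2), 'F': np.float64(-2.1), 'N': np.float64(1.2)} F,N x 674.4
3 rows
[[0, 0, 28, 0], [1, 1, 56, 0], [1, 1, 84, 0]]
```

View pics/s9c.png

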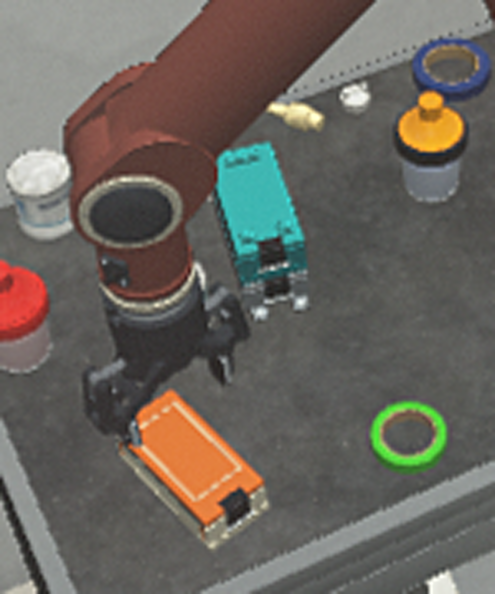

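View pics/top9.png

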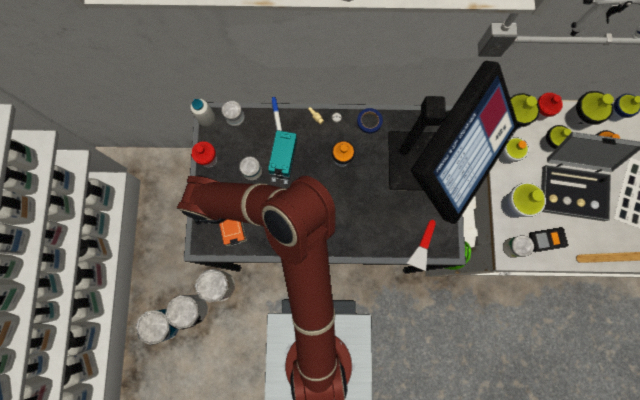

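{"method": "send_rows", "body": {"increments": [[0, 0, 28, 0], [0, 0, 56, 0], [0, 0, 83, 0], [0, 0, 83, 0], [0, 0, 83, 0]]}}

```text
clock: 13.93
eef_pos: [0.4297, 0.2797, 0.0837]
tool_rot: [-3.141, -0.001, -2.883]
force: [0.2, 0.6, 0.5]
gripper_width: 0.0852
```

{"method": "send_rows", "body": {"increments": [[0, 0, 0, 0], [0, 0, 0, 0], [0, 0, 0, 0], [0, 0, 0, 0], [0, 0, 0, 0], [0, 0, 0, 0], [0, 0, 0, 0]], "fingers": 1, "force": 70}}

```text
clock: 14.52
eef_pos: [0.4301, 0.2813, 0.0861]
tool_rot: [3.14, 0.004, -2.882]
force: [1.2, -1.1, 7.4]
gripper_width: 0.0628
```

Run:
```python
from h import *
st()
s=status.sense(); p=s['eef_pos']
a=np.radians(np.degrees(s['tool_rot'][2])+180); off=(p[0]-.4245)*np.cos(a)+(p[1]-.2798)*np.sin(a); print("off",off)
b=np.radians(-9.9); t=np.array([.6393,.1203])+off*np.array([np.cos(b),np.sin(b)]); print(t)
plan([(p[0],p[1],.22,-164.9),(.53,.20,.25,-178),(t[0],t[1],.21,-189.9)],step=30)
```

```text
t 14.52 pos [0.4301 0.2813 0.0861] rpy [ 179.91    0.24 -165.1 ] F [ 1.2 -1.1  7.4] T [-0.02  0.11 -0.08] w 0.0628
off 0.005854632993927255
[0.64506745 0.11929342]
15 rows
[[0, 0, -27, 0], [0, 0, -54, 0], [0, 0, -80, 0], [0, 0, -107, 0], [0, 0, -134, 0], [-15, -21, -140, 2], [-30, -42, -146, 5], [-45, -63, -152, 8], [-60, -83, -158, 10], [-76, -104, -164, 13], [-94, -126, -156, 15], [-112, -147, -148, 18], [-130, -169, -140, 20], [-148, -190, -132, 22], [-166, -212, -124, 25]]
```

{"method": "send_rows", "body": {"increments": [[0, 0, -15, 0], [0, 0, -45, 0], [0, 0, -75, 0], [0, 0, -105, 0], [0, 0, -134, 0], [-15, -21, -140, 2], [-30, -42, -146, 5], [-45, -63, -152, 8], [-60, -83, -158, 10], [-76, -104, -164, 13], [-94, -126, -156, 15], [-112, -147, -148, 18], [-130, -169, -140, 20], [-148, -190, -130, 22], [-166, -212, -118, 25], [-166, -212, -118, 25], [-166, -212, -118, 25], [-166, -212, -118, 25]]}}

```text
clock: 16.02
eef_pos: [0.6433, 0.1189, 0.2021]
tool_rot: [3.141, -0.001, 2.966]
force: [-0.5, -0.9, -1.3]
gripper_width: 0.063
```

Run:
```python
import h
from h import *
h.GC=np.array([639.4,120.2]); h.GY=-9.9
st()
z=status.sense()['eef_pos'][2]-.0861+.046
for n,roi in(("top",(255,130,50,50)),("side",(240,140,60,70))):
    im=snapshot(n)[:,:,::-1].copy(); cv2.imwrite(f"pics/{n}10.png",im)
    cv2.imwrite(f"pics/{n}10c.png",cv2.resize(im[110:220,220:340],None,fx=5,fy=5,interpolation=cv2.INTER_CUBIC))
    for v in(100,130): 
        try: print(v,end=' '); near_fit(n,im,roi,z,((3,130,v),(20,255,255)))
        except Exception as e: print(e)
st()
```

```text
t 16.02 pos [0.6433 0.1189 0.2021] rpy [ 1.7994e+02 -7.0000e-02  1.6997e+02] F [-0.5 -0.9 -1.3] T [0.07 0.04 0.03] w 0.063
100 top rel yaw L -0.54 R -0.29 y at x=-30: L 30.2 R -35.2 mid -2.5 wid 65.4 near edge x [np.float64(-68.5), np.float64(-67.2)]
130 top rel yaw L -0.18 R -0.48 y at x=-30: L 29.1 R -34.2 mid -2.5 wid 63.3 near edge x [np.float64(-67.2), np.float64(-65.8)]
100 side rel yaw L -0.88 R 0.54 y at x=-30: L 31.7 R -32.1 mid -0.2 wid 63.9 near edge x [np.float64(-70.4), np.float64(-70.5)]
130 side rel yaw L -0.87 R 0.54 y at x=-30: L 31.5 R -32.1 mid -0.3 wid 63.6 near edge x [np.float64(-69.7), np.float64(-69.8)]
t 16.12 pos [0.6431 0.12   0.2029] rpy [179.91  -0.   170.09] F [ 0.8  0.  -1.6] T [-0.02  0.05 -0.01] w 0.0629
```

View pics/side10c.png

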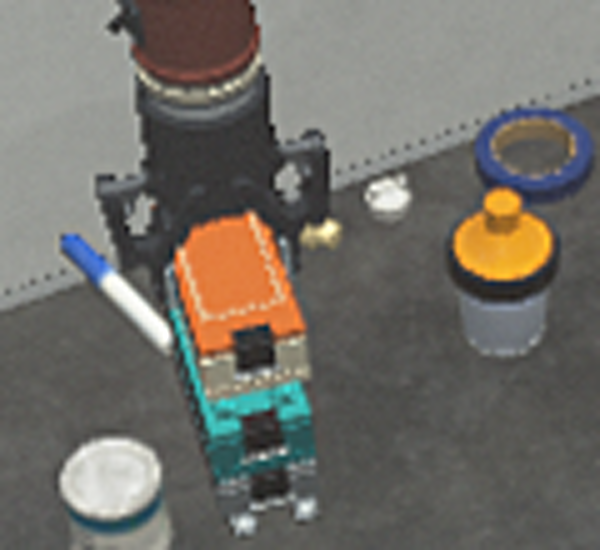

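View pics/top10c.png

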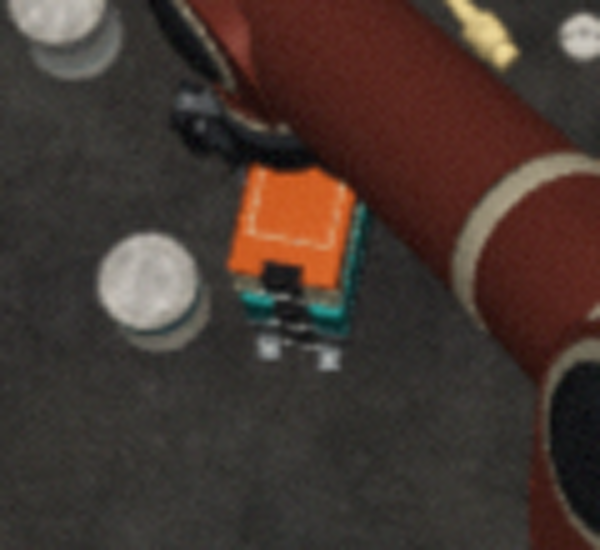

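{"method": "send_rows", "body": {"increments": [[-2.3, 1.2, 6, -0.3], [-2.3, 1.2, 12, -0.3], [-2.3, 1.2, 16, -0.3], [-2.3, 1.2, 16, -0.3], [-2.3, 1.2, 16, -0.3]]}}

```text
clock: 16.53
eef_pos: [0.6462, 0.1191, 0.1854]
tool_rot: [-3.141, -0.001, 2.971]
force: [0.1, -0.0, -2.1]
gripper_width: 0.0631
```

Run:
```python
import h
from h import *
h.GC=np.array([639.4,120.2]); h.GY=-9.9
st()
z=status.sense()['eef_pos'][2]-.0861+.046
for n,roi in(("top",(255,130,50,50)),("side",(240,140,60,70))):
    im=snapshot(n)[:,:,::-1].copy(); cv2.imwrite(f"pics/{n}11.png",im)
    for v in(100,130): 
        print(v,end=' '); near_fit(n,im,roi,z,((3,130,v),(20,255,255)))
st()
```

```text
t 16.53 pos [0.6462 0.1191 0.1854] rpy [-1.7997e+02 -6.0000e-02  1.7025e+02] F [ 0.1 -0.  -2.1] T [ 0.   -0.02  0.02] w 0.0631
100 top rel yaw L 0.05 R 0.61 y at x=-30: L 30.8 R -34.8 mid -2.0 wid 65.6 near edge x [np.float64(-65.8), np.float64(-64.4)]
130 top rel yaw L 0.09 R 0.46 y at x=-30: L 29.7 R -33.7 mid -2.0 wid 63.4 near edge x [np.float64(-64.6), np.float64(-63.2)]
100 side rel yaw L 0.56 R 1.15 y at x=-30: L 31.6 R -32.2 mid -0.3 wid 63.8 near edge x [np.float64(-67.4), np.float64(-67.0)]
130 side rel yaw L 0.35 R 1.15 y at x=-30: L 31.5 R -32.2 mid -0.4 wid 63.7 near edge x [np.float64(-67.0), np.float64(-66.2)]
t 16.63 pos [0.6466 0.1192 0.186 ] rpy [1.7999e+02 1.0000e-02 1.7023e+02] F [ 1.   0.2 -1.7] T [ 0.03 -0.04 -0.01] w 0.0626
```

{"method": "send_rows", "body": {"increments": [[0.5, 1.2, 3, 0.3], [0.5, 1.2, 6, 0.3], [0.5, 1.2, 9, 0.3], [0.5, 1.2, 12, 0.3], [0.5, 1.2, 12, 0.3]]}}

```text
clock: 17.05
eef_pos: [0.6459, 0.1201, 0.173]
tool_rot: [-3.141, -0.001, 2.966]
force: [-0.3, -0.3, -1.5]
gripper_width: 0.0628
```

{"method": "send_rows", "body": {"increments": [[0, 0, 1.5, 0], [0, 0, 3, 0], [0, 0, 3, 0]]}}

```text
clock: 17.3
eef_pos: [0.6462, 0.1203, 0.1706]
tool_rot: [-3.141, -0.0, 2.966]
force: [0.6, -0.2, -2.7]
gripper_width: 0.063
```

Below the lug tops with no contact; lower to seat.

{"method": "send_rows", "body": {"increments": [[0, 0, 1, 0], [0, 0, 2, 0], [0, 0, 2, 0]]}}

```text
clock: 17.55
eef_pos: [0.6464, 0.1205, 0.1702]
tool_rot: [3.142, 0.001, 2.966]
force: [-3.2, -1.2, 4.4]
gripper_width: 0.0632
```

{"method": "send_rows", "body": {"increments": [[0, 0, 0, 0], [0, 0, 0, 0], [0, 0, 0, 0], [0, 0, 0, 0], [0, 0, -10, 0], [0, 0, -35, 0], [0, 0, -70, 0], [0, 0, -105, 0], [0, 0, -140, 0], [30, -20, -150, 0], [65, -40, -155, 0], [95, -60, -155, 0], [130, -80, -155, 0], [165, -100, -155, 0], [165, -120, -155, 0], [165, -150, -155, 0], [165, -150, -155, 0]], "fingers": 0}}

```text
clock: 18.97
eef_pos: [0.4563, -0.0044, 0.324]
tool_rot: [-3.135, -0.0, 2.958]
force: [-0.8, -1.3, -0.7]
gripper_width: 0.0854
```

Run:
```python
from h import *
st()
for n,roi,v in(("top",(255,110,52,75),100),("side",(240,140,60,75),110)):
    im=snapshot(n)[:,:,::-1].copy(); cv2.imwrite(f"pics/{n}12.png",im)
    cv2.imwrite(f"pics/{n}12c.png",cv2.resize(im[100:270,180:390],None,fx=3.5,fy=3.5,interpolation=cv2.INTER_CUBIC))
    try: rectfit(np.array([onz(n,p,.130)[:2] for p in contour(n+"12",im,roi,hsv=((3,130,v),(20,255,255)))]),-9.8)
    except Exception as e: print(n,e)
```

```text
t 18.97 pos [ 0.4563 -0.0044  0.324 ] rpy [-1.7965e+02 -2.0000e-02  1.6945e+02] F [-0.8 -1.3 -0.7] T [-0.08  0.02 -0.02] w 0.0854
yaw -9.99 ctr [640.2 119.6] len 133.6 wid 65.7 slopes {'L': np.float64(-0.0), 'R': np.float64(0.0), 'F': np.float64(-1.1), 'N': np.float64(-0.3)} F,N x 676.5
yaw -9.72 ctr [638.2 121.3] len 133.6 wid 64.0 slopes {'L': np.float64(0.0), 'R': np.float64(-0.0), 'F': np.float64(-0.1), 'N': np.float64(0.2)} F,N x 675.4
```

View pics/side12c.png

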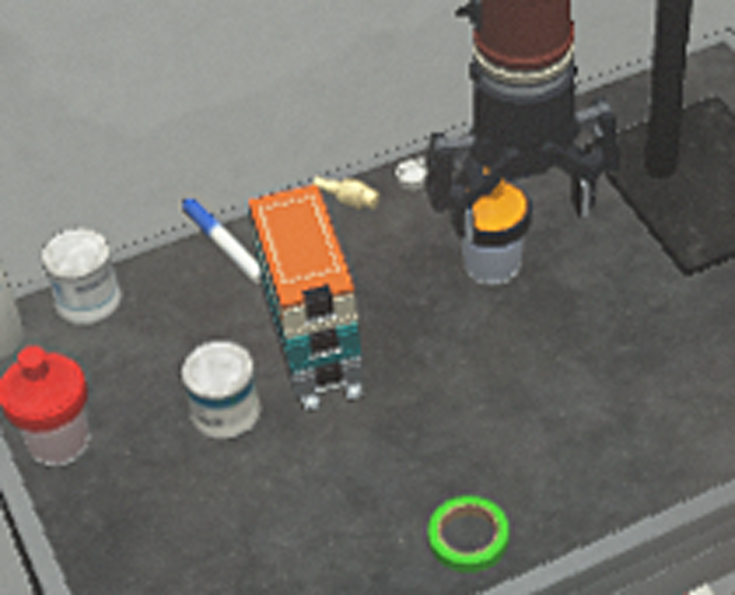

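View pics/top12c.png

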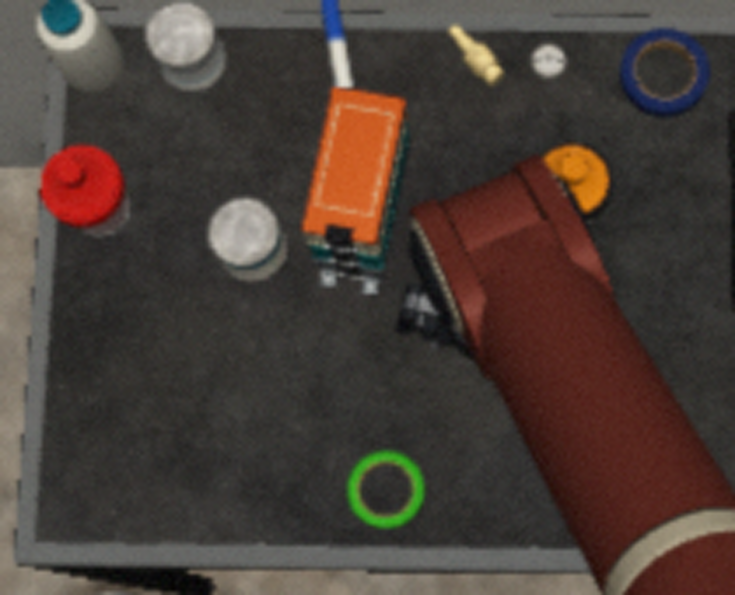

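Run:
```python
from h import *
a=cv2.imread("pics/top0.png").astype(int);b=cv2.imread("pics/top12.png").astype(int)
c=cv2.imread("pics/side0.png").astype(int);d=cv2.imread("pics/side12.png").astype(int)
for nm,x,y,w,h in(("red",190,140,28,32),("tape",276,226,28,28)): print(nm,abs(a-b)[y:y+h,x:x+w].mean().round(2))
for nm,x,y,w,h in(("red",178,197,30,40),("tape",300,240,28,26),("orange low",310,165,22,17)): print("side",nm,abs(c-d)[y:y+h,x:x+w].mean().round(2))
print("noise ref",abs(a-b)[250:257,200:260].mean(),abs(c-d)[230:250,150:180].mean())
# lid height across the two views: lid corners by contour fits
res=[]
for n,roi,v in(("top",(255,110,52,75),100),("side",(240,140,60,75),110)):
    im=cv2.imread(f"pics/{n}12.png"); c_=contour(n+"12",im,roi,hsv=((3,130,v),(20,255,255)))
    q=cv2.boxPoints(cv2.minAreaRect(c_.astype(np.float32))); res.append(c_)
def corner(c,dx,dy): return c[np.argmax(c@np.array([dx,dy]))]
for T,S in(((-.6,-1),(-1,-.6)),((1,-.7),(.4,-1)),((1,.6),(1,.9)),((-1,.4),(-.3,1))):
    print(tri(corner(res[1],*S),corner(res[0],*T)))
st(); print(arm.job_done())
```

```text
red 4.31
tape 3.61
side red 1.79
side tape 1.89
side orange low 4.25
noise ref 3.7452380952380953 1.5766666666666667
(array([0.70939695, 0.14041121, 0.12963764]), np.float64(0.001058636962767555))
(array([0.70041089, 0.07828101, 0.12703629]), np.float64(0.002861685277462744))
(array([0.57755252, 0.09861972, 0.11823844]), np.float64(0.00042519908202373125))
(array([0.58333116, 0.16180232, 0.1233466 ]), np.float64(0.002668501536213739))
t 19.07 pos [0.4576 0.0005 0.3246] rpy [-1.7999e+02  7.0000e-02  1.6975e+02] F [0.5 0.3 0.3] T [ 0.03 -0.08  0.02] w 0.0853
the job is handed in; nothing more can be done
None
```

The job is handed in at 19.1 s. The paint tin stands upright on the cart top at about (0.60, 0.224) m. The teal box sits on the grey one and the cream box with the orange lid sits on the teal one, with every clasp at the same (near) end.

**Fit on the lugs:**
- **Teal box:** it came to rest with the tool at z = 0.1248 m, where 0.1246 m was expected for fully home.
- **Cream box:** it came to rest at 0.1702 m against an expected 0.170 m. No push was needed until the last half-millimetre.
- **Alignment:** after release, both boxes lie within about 2 mm and 0.4° of the grey box in both camera views.

**Left in place:**
- **Red cup and green tape:** the before-and-after pictures differ by no more than about the camera noise.
- **Orange cup:** the arm hides part of it in the last pictures. The visible side-view part differed by 4.25 against noise of 1.6, which I put down to the gripper in front of it or its shadow. No move came near it and no contact force showed.
- **Robot:** the gripper is open, away from everything, with no force on it.

**Check that disagreed:** the lid corner heights measured across the two views came out at 130, 127, 118 and 123 mm, where 130 was expected. I put the two low near corners down to coarse corner picking, since one pixel is about 3 mm. The contact heights and the line fits point to the stack being seated and level.

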